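Clear the sample chest and hold its lid open

ROBOT

A 6-joint arm with a two-finger parallel gripper is mounted at the origin on a cart in front of the work surface, level with it; the furniture and walls round the work are solid. World frame = base frame: x ahead of the robot, y to its left, z up, the work surface at z = 0. Lengths are in mm, angles in rad, forces in N, time in s.
With the tool pointing down it reaches from about 275 to 750 mm from the base axis. Payload 10.2 kg.
Tool frame: the origin (TCP) lies at the very end of the fingers, on their centre line; the grasp point (between the pads) lies 19 mm behind it; z points along the fingers, y is the line along which they close (so a half turn about z gives the same grasp; the last joint's range is limited). The gripper opens to 85 mm and grips with 20 to 120 N. Pads are 22 mm wide; open, the fingers measure 114 mm over their backs; the gripper's body (76 mm by 85 mm) begins 54 mm behind the grasp point. The pads swing forward as they close: fully open they stand 13 mm farther back than shut.
Start: joints at [-1.507, 0.313, 1.498, -0, 1.331, -0.223], TCP at [148.501, -503.566, 231.294] pointing down, gripper open.
Joint ranges: [-2.94, 2.94], [-0.97, 2.17], [0.19, 2.56], [-1.23, 4.37], [0.02, 3.11], [-2.88, 2.88]. Speed limits (rad/s): [2.39, 2.39, 3.01, 3.14, 3.14, 3.14].

INTERFACE

Orientations are given as a unit quaternion [w, x, y, z].
In Python, from rig import telemetry, optics, ctrl gives the robot as it stands.
- The arm moves only by the tool servo_tool, never from a script. Its argument "deltas" is a list of rows, each a list of 3 entries, a list of its own where there are three numbers: the shift along the tool's x, y, z in units of 20 cm (1.0 is 20 cm), then the turn, a rotation vector about the tool's x, y, z in units of 90 degrees (1.0 is 90 degrees), then the opening, from 0 (shut) to 1 (fully open). A call has 1 to 8 rows; each row shifts and turns the commanded pose from where the row before left it, along the tool's axes as they then stand; what a row does not reach is not made up. A row lasts 1/10 s, in which the tool goes at most 50 mm and 8.59 degrees, less where a joint would pass 70% of its speed; a pose out of reach is approached as far as the arm can. A call with a number of a shift or a turn outside -1 to 1 is refused whole. A call with a gripper value outside its range is refused whole. The fingers move at their own pace and stop on an object; "squeeze" is the grip in N (left out, the last holds). Time passes only in rows, so rows that do not move let the fingers close. It gives the time, the measured TCP pose, the force, the opening and the grip force at its end, in the units of the state.
- telemetry.sense(): the state, without advancing time (a new reading comes with each control period).
- optics.capture(name): name is "side" or "top" or "wrist"; returns the picture (400x640x3 uint8, blue, green, red); there is no depth.
- optics.camera_model(name): a dict with "vfov" (degrees; the focal length in pixels is half the picture's height over the tangent of half this angle, whatever the lens; pixels are square), "cx", "cy" (the principal point, pixels), "R" (3x3) and "t" (3): a world point X has camera coordinates R X + t; the wrist camera has in their place "mount" (4x4, takes a point from camera to tool coordinates, whose origin is the TCP and whose axes are the flange's). Camera axes: x right, y down, z forward; pixel columns grow to the right and rows downward; lengths in mm; the calibration is good to about 2 mm. A picture is of the moment at which its call begins: read the wrist's pose just before it. camera_model takes no time and is no camera call.
- ctrl.finish_job(): hands the job in; it is judged then, once.
The state is a dict: "time_s": time; "joints": joint angles; "dq": joint speeds; "tau": joint torques, N m; "eef_pos": TCP position; "ee_rot": TCP orientation; "force": force on the tool from outside, world axes, zero at the start; "wrist_torque": the same for the moment, N m; "grip_width": opening from 0.0 (shut) to 1.0 (fully open); "grip_force": force on a finger pad.
Only numpy, scipy, OpenCV 4.12 (cv2) and the standard library are available. Lean on these libraries where they do the work, as an engineer would, in place of code of your own. Each camera call takes 0.05 s, during which the arm holds its last target. There are 200 camera calls.

TASK

A roll of packing tape has been hung over the ball knob on the sample chest's lid. Lift the roll up off the knob and lay it flat on the clear stretch of worktop in front of the bag sealer, leaving the chest shut meanwhile; then raise the lid and hold it open at 45 degrees so that I can restock the sweets. The lid falls shut by itself, so finish while still holding it there, and leave the tin, the stamp and the gift box where they stand.

Things in the scene. Friction and masses are not known exactly. Their poses are not given: they have to be found in the camera images.
- tape_roll: roll of tan packing tape, loose, a ring 98 mm across outside, with a 76 mm hole (wall 11 mm thick), 25 mm high, about 0.06 to 0.11 kg; it lies flat on the chest's lid round the knob, which stands up to 17 mm off the ring's centre. Origin: centre of the ring's underside; z is the ring's axis, up while it lies flat
- chest: dark wooden sample chest, fixed to the worktop, 170 mm deep (its x), 200 mm wide (its y), walls 7 mm, 70 mm tall without the lid; it stands turned up to 0.3 rad. Origin: centre of its underside; +x points to the hinge side at the back, -x to the front edge near the robot, z up
- chest_lid (a joint): angle of the chest's lid, rad: 0 shut, 0.785 = 45 degrees open, stop at 1.35. The lid is a flat board 174 mm deep, 206 mm wide, 8 mm thick, about 0.2 to 0.4 kg, its top at 78 mm over the worktop when shut; it hinges about the chest's y axis along the back upper edge, its front edge rises, and it falls shut at every angle when let go
- lid_hinge (a point): point on the lid's hinge line, at its middle: 85 mm behind the chest's centre (chest +x), 70 mm above the worktop
- lid_knob (a point): centre of the brass ball knob, 20 mm in diameter, on an 8 mm stem; 34 mm above the lid's upper face (42 mm above the hinge line's level when shut), on the lid's middle line, 125 mm in front of the hinge line. It moves with the lid
- bag_sealer: blue bag sealer with a long arm raised towards its left end, fixed, 89 mm (x) by 370 mm (y), at the right of the worktop. Origin: near the centre of its base. Its front face, towards the robot, lies about 31 mm in front of the origin, a dial on it sticks out 13 mm more; the worktop before its left half is clear, 0.2 m deep to the front edge (two chocolate bars lie before its right end)
- sweet_tin: round tin with a brown lid, 65 mm in diameter, 40 mm tall, loose, on the worktop to the left or right of the chest. Origin: centre of the underside. Leave it alone
- stamp: wooden hand stamp with a turned handle, 32 x 44 mm, 65 mm tall, loose, on the other side of the chest. Origin: centre of the underside. Leave it alone
- gift_box: flat brown cardboard gift box, 62 x 100 x 30 mm, loose, on the worktop behind the chest. Origin: centre of the underside. Leave it alone
Things that resemble listed ones, but are neither listed nor needed, are in the scene too. What is shaped like the tape_roll but blue is not meant.

How it is judged:
By the outcome, as a careful person would: the job done as asked, in the order asked, and still so for the second after the job is handed in, while the arm keeps its last pose, push and grip.
It also fails if it takes over 58 s, if anything falls off the work surface, if the arm or the gripper's body presses on something with over 40 N, if the wrist force passes 120 N, or if a joint passes its speed limit or range.

## Working session

There is one attempt and no reset: what is moved stays moved. The work goes in short steps, Python scripts to look and compute and a tool call to move; the robot and the scene stay as the last step left them, time stands still between calls to the robot, and variables do not carry over. Pictures are saved under pics/ and viewed, at most 10 in all, crops included, and the job is handed in when it is done.

Besides the shell and the picture viewer there is one more tool, called as name(argument=value, ...) on one line, values as JSON. servo_tool: Moves the arm, as the interface text tells. Its arguments: {"type":"object","properties":{"deltas":{"type":"array"},"squeeze":{"type":"number"}},"required":["deltas"]}

```bash
mkdir -p pics
python3 - <<'E'
from rig import telemetry, optics
import cv2
s=telemetry.sense();print(s)
for n in("side","top"):
    cv2.imwrite(f"pics/{n}0.png",optics.capture(n));m=optics.camera_model(n);print(n,m)
print(optics.camera_model("wrist"))
E
```

```text
{'time_s': 0.0, 'joints': array([-1.50739271e+00,  3.13474726e-01,  1.49841668e+00,  3.70477609e-05,
        1.33096106e+00, -2.23428830e-01]), 'dq': array([-0.00205022, -0.00037834, -0.00052241, -0.00145587, -0.00106185,
        0.00054955]), 'tau': array([-1.59935455e-03, -4.12271726e+01, -2.59742099e+01, -2.22879416e-04,
        4.19664822e-03, -1.36060882e-05]), 'eef_pos': array([ 148.49810687, -503.31373639,  230.73009202]), 'ee_rot': array([-6.26451926e-04,  9.89733942e-01,  1.42920700e-01,  6.82799310e-05]), 'force': array([-0.47016104,  1.340462  ,  0.11282661]), 'wrist_torque': array([0.02396622, 0.03894071, 0.00263427]), 'grip_force': 0.0, 'grip_width': 0.9997307902796875}
side {'vfov': 46.88907102289939, 'cx': 321.33757989610734, 'cy': 201.1546124529543, 'R': array([[ 0.98108458, -0.19346683, -0.00660491],
       [-0.10837255, -0.52065357, -0.846862  ],
       [ 0.16040083,  0.83155905, -0.53177169]]), 't': array([-546.8853806 ,  117.39790873, 1309.56554554])}
top {'vfov': 54.9940222303314, 'cx': 319.810517103797, 'cy': 198.2209345975955, 'R': array([[ 2.38819572e-02, -9.99714385e-01,  8.94639962e-04],
       [-9.90053355e-01, -2.37752612e-02, -1.38668996e-01],
       [ 1.38650660e-01,  2.42594573e-03, -9.90338381e-01]]), 't': array([ -67.93658956,  540.04925824, 1165.59339905])}
{'vfov': 61.171520180669596, 'cx': 324.6785006274882, 'cy': 200.63249219759848, 'mount': array([[ 6.52013199e-04, -9.45565453e-01, -3.25431328e-01,
         8.36204380e+01],
       [ 9.99999766e-01,  6.84607255e-04,  1.43565695e-05,
         2.63251179e-01],
       [ 2.09217572e-04, -3.25431261e-01,  9.45565678e-01,
        -1.42706622e+02],
       [ 0.00000000e+00,  0.00000000e+00,  0.00000000e+00,
         1.00000000e+00]])}
```

View pics/top0.png

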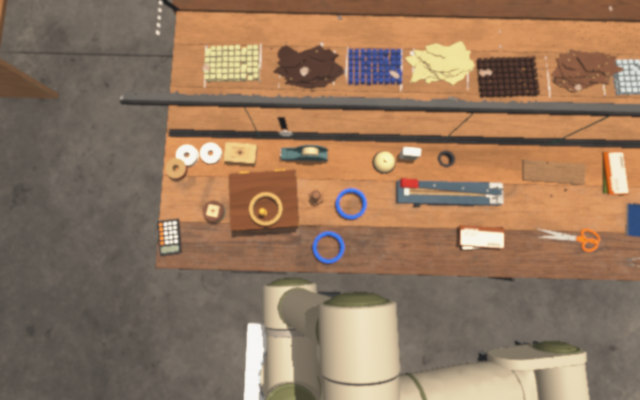

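View pics/side0.png

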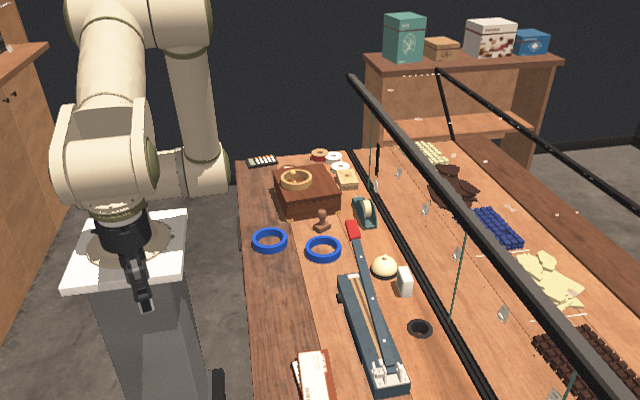

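The top view shows the chest (229–298, 171–234) with the tan ring at about (266,209) and the knob near (263,212). The sealer is at (398–503, 192), and the worktop in front of its left half, about (425,235), is clear. The two blue rings at (351,204) and (329,247) aren't the target.

```bash
cat > h.py <<'E'
import numpy as np, cv2
from rig import telemetry, optics
from scipy.spatial.transform import Rotation as R
def quat(q): return R.from_quat([q[1],q[2],q[3],q[0]])
def cam(n,s=None):
    m=optics.camera_model(n); f=200/np.tan(np.radians(m["vfov"]/2))
    K=np.array([[f,0,m["cx"]],[0,f,m["cy"]],[0,0,1]])
    if n=="wrist":
        M=np.array(m["mount"]); A=quat(s["ee_rot"]).as_matrix()
        Rc=A@M[:3,:3]; c=A@M[:3,3]+s["eef_pos"]
        return K,Rc.T,-Rc.T@c
    return K,np.array(m["R"]),np.array(m["t"])
def ray(n,uv,z,s=None):
    K,Rm,t=cam(n,s); d=Rm.T@np.linalg.inv(K)@[uv[0],uv[1],1]; c=-Rm.T@t
    return c+d*(z-c[2])/d[2]
def proj(n,X,s=None):
    K,Rm,t=cam(n,s); p=K@(Rm@np.array(X,float)+t); return p[:2]/p[2]
E
python3 - <<'E'
from h import *
im=cv2.imread("pics/top0.png")
a=cv2.resize(im[140:260,150:310],None,fx=5,fy=5,interpolation=cv2.INTER_CUBIC)
cv2.imwrite("pics/crop.png",a)
for nm,uv,z in[("ring",(266,209),103),("knob",(263,212),112),("bl1",(351,204),25),("bl2",(329,247),25),("sealL",(398,205),0),("sealR",(503,205),0),("bars",(460,238),10),("front",(420,272),0),("rod1",(230,133),0),("fl",(231,235),78),("fr",(298,229),78),("bl",(229,173),78),("br",(296,171),78)]:
    print(nm,ray("top",uv,z).round())
E
```

```text
ring [496. 103. 103.]
knob [486. 110. 112.]
bl1 [ 527. -154.   25.]
bl2 [391. -87.  25.]
sealL [ 531. -307.    0.]
sealR [ 539. -646.    0.]
bars [ 429. -501.   10.]
front [ 320. -376.    0.]
rod1 [757. 247.   0.]
fl [419. 207.  78.]
fr [441.   8.  78.]
bl [607. 224.  78.]
br [618.  20.  78.]
```

View pics/crop.png

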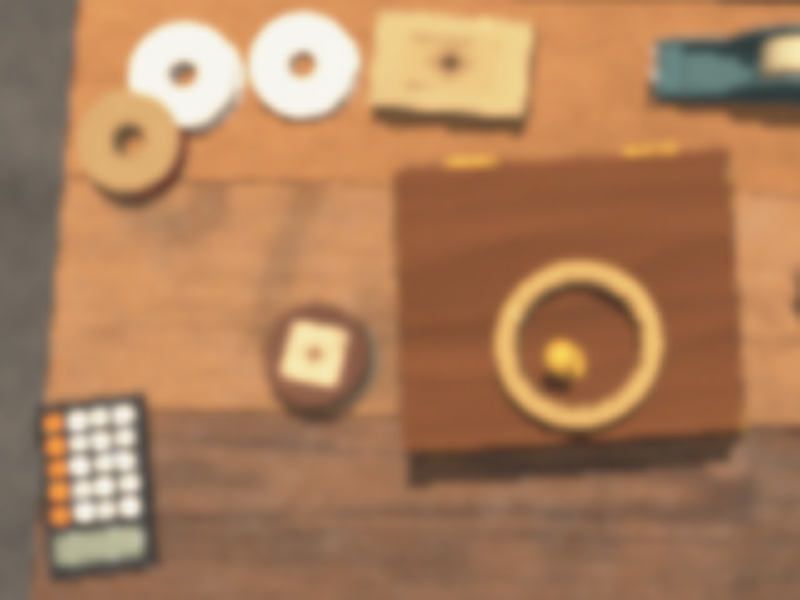

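servo_tool(deltas=[[[0.156,-0.141,0],[0,0,0],0.45],[[0.156,-0.141,0],[0,0,0],0.45],[[0.156,-0.141,0],[0,0,0],0.45],[[0.156,-0.141,0],[0,0,0],0.45],[[0.156,-0.141,0],[0,0,0],0.45],[[0.156,-0.141,0],[0,0,0],0.45],[[0.156,-0.141,0],[0,0,0],0.45],[[0.156,-0.141,0],[0,0,0],0.45]], squeeze=40)

```text
time_s: 0.9
eef_pos: [324.5, -214.9, 231.2]
ee_rot: [-0.0, 0.99, 0.143, -0.0]
force: [1.3, -0.6, -0.0]
grip_width: 0.45
grip_force: 0.0
```

servo_tool(deltas=[[[0.156,-0.141,0],[0,0,0],0.45],[[0.156,-0.141,0],[0,0,0],0.45],[[0.156,-0.141,0],[0,0,0],0.45],[[0.156,-0.141,0],[0,0,0],0.45],[[0.156,-0.141,0],[0,0,0],0.45],[[0.156,-0.141,0],[0,0,0],0.45],[[0.156,-0.141,0],[0,0,0],0.45],[[0.156,-0.141,0],[0,0,0],0.45]])

```text
time_s: 1.7
eef_pos: [500.2, 72.2, 231.1]
ee_rot: [-0.0, 0.99, 0.143, -0.0]
force: [0.0, -1.4, 0.1]
grip_width: 0.454
grip_force: 0.0
```

servo_tool(deltas=[[[0,0,0],[0,0,0],0.45],[[0,0,0],[0,0,0],0.45]])

```text
time_s: 1.9
eef_pos: [499.4, 70.8, 230.7]
ee_rot: [-0.0, 0.99, 0.144, -0.001]
force: [-0.2, -0.3, -0.8]
grip_width: 0.45
grip_force: 0.0
```

Run:
```python
from h import *
s=telemetry.sense();im=optics.capture("wrist");cv2.imwrite("pics/w1.png",im)
np.savez("w1.npz",p=s["eef_pos"],q=s["ee_rot"])
print(s["eef_pos"],s["ee_rot"],s["grip_width"],s["time_s"])
for X in([496,103,103],[486,110,112]):print(proj("wrist",X,s))
c={k:ray("top",np.array(v)/5+[150,140],78) for k,v in dict(bl=(397,172),br=(727,152),fl=(407,450),fr=(742,430)).items()}
for k in c:print(k,c[k].round())
print(ray("top",(265.8,209.2),103),ray("top",(262.8,211.6),112))
```

```text
[499.42376712  70.79986698 230.73562713] [-3.41006395e-05  9.89622108e-01  1.43692855e-01 -6.67555791e-04] 0.44965826198049597 1.9
[286.05767377 182.95591516]
[273.44110705 195.01376033]
bl [603. 222.  78.]
br [620.  22.  78.]
fl [434. 207.  78.]
fr [450.   7.  78.]
[495.88279096 103.22794289 103.        ] [487.65781056 110.39529861 112.        ]
```

View pics/w1.png

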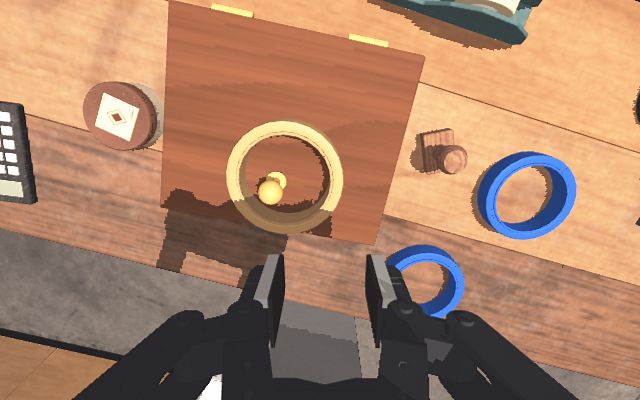

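The wrist view shows the ring round (285,178), the knob at (271,192) and the stamp at (442,150). All of these agree with the top camera, so I'll overlay the model to refine the ring position.

Run:
```python
from h import *
d=np.load("w1.npz");s=dict(eef_pos=d["p"],ee_rot=d["q"])
im=cv2.imread("pics/w1.png")
k=4;x0,y0=210,100
a=cv2.resize(im[y0:y0+150,x0:x0+150],None,fx=k,fy=k,interpolation=cv2.INTER_CUBIC)
t=np.linspace(0,2*np.pi,80)
for r,z,c in((49,103,(0,0,255)),(38,103,(255,0,0)),(49,78,(0,255,0))):
    P=np.array([proj("wrist",[496+r*np.cos(q),103+r*np.sin(q),z],s) for q in t])
    cv2.polylines(a,[((P-[x0,y0])*k).astype(int)],True,c,1)
cv2.imwrite("pics/ov.png",a)
for v in(200,184):print(ray("wrist",(286,v),103,s))
print("knob",ray("wrist",(271,192),112,s))
for uv in((422,57),(377,244),(168,2),(161,206)):print(uv,ray("wrist",uv,78,s).round(1))
```

```text
[481.48343352  99.31626501 103.        ]
[495.11220337 102.82110525 103.        ]
knob [487.93405288 112.50575997 112.        ]
(422, 57) [621.6  25.2  78. ]
(377, 244) [453.9   4.3  78. ]
(168, 2) [602.3 226.7  78. ]
(161, 206) [433.6 209.6  78. ]
```

View pics/ov.png

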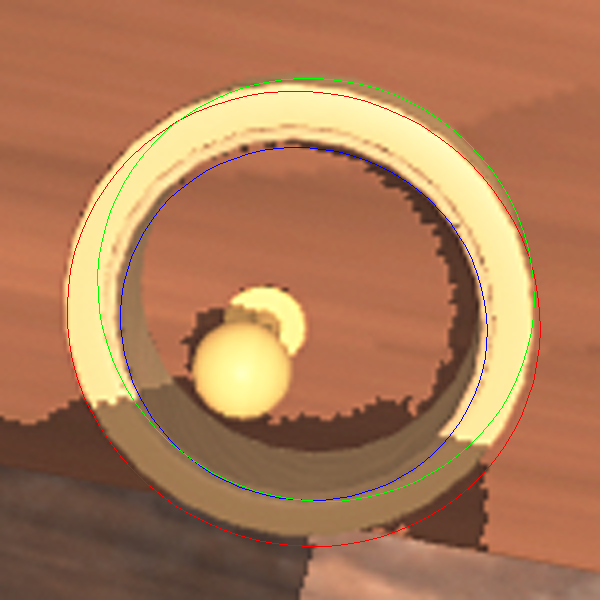

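servo_tool(deltas=[[[0.04,0.056,0.1],[0,0,0],0.45],[[0,0,0.2],[0,0,0],0.45],[[0,0,0.2],[0,0,0],0.45],[[0,0,0.12],[0,0,0],0.45],[[0,0,0.08],[0,0,0],0.45],[[0,0,0.05],[0,0,0],0.45],[[0,0,0],[0,0,0],0.45]])

```text
time_s: 2.65
eef_pos: [509.9, 61.1, 80.7]
ee_rot: [-0.0, 0.99, 0.142, -0.001]
force: [0.6, -0.1, -0.3]
grip_width: 0.445
grip_force: 0.0
```

servo_tool(deltas=[[[0,0,0],[0,0,0],0],[[0,0,0],[0,0,0],0],[[0,0,0],[0,0,0],0],[[0,0,0],[0,0,0],0],[[0,0,0],[0,0,0],0]])

```text
time_s: 3.15
eef_pos: [511.1, 61.7, 82.4]
ee_rot: [0.0, 0.99, 0.143, 0.001]
force: [-2.5, -1.8, 6.4]
grip_width: 0.136
grip_force: 38.2
```

servo_tool(deltas=[[[0,0,-0.04],[0,0,0],0],[[0,0,-0.08],[0,0,0],0],[[0,0,-0.12],[0,0,0],0],[[0,0,-0.12],[0,0,0],0],[[0,0,-0.12],[0,0,0],0],[[0,0,-0.06],[0,0,0],0],[[0,0,0],[0,0,0],0]])

```text
time_s: 3.85
eef_pos: [511.1, 62.0, 190.7]
ee_rot: [0.0, 0.99, 0.143, 0.001]
force: [0.3, 0.0, -1.1]
grip_width: 0.136
grip_force: 38.0
```

Run:
```python
from h import *
a=optics.capture("wrist");b=optics.capture("side")
cv2.imwrite("pics/l.png",np.hstack([cv2.resize(a,(400,250)),cv2.resize(b[100:300,200:520],(400,250))]))
s=telemetry.sense();print(s["eef_pos"],s["force"],s["grip_width"],s["time_s"])
for uv in((415,207),(450,206),(400,205)):print(ray("top",uv,0))
print(ray("top",(461,229),10),ray("top",(460,248),10),ray("top",(300,270),0),ray("top",(480,276),0))
```

```text
[510.13044339  62.01430866 188.45974304] [ 0.15752424  0.27122015 -1.03307989] 0.1316376539509418 3.95
[ 525.60986324 -362.07709409    0.        ]
[ 531.56072278 -474.88327797    0.        ]
[ 530.94171066 -313.80215617    0.        ]
[ 457.65458181 -504.66206281   10.        ] [ 397.79640922 -499.89683444   10.        ] [317.20111819   2.00153269   0.        ] [ 312.14104722 -564.04383857    0.        ]
```

View pics/l.png

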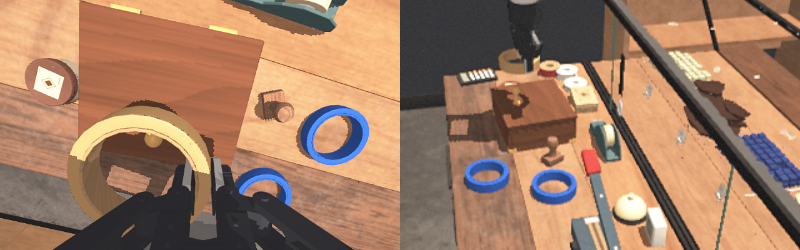

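servo_tool(deltas=[[[-0.05,0.1,0],[0,0,0],0],[[-0.09,0.18,0],[0,0,0],0],[[-0.09,0.18,0],[0,0,0],0],[[-0.09,0.18,0],[0,0,0],0],[[-0.09,0.18,0],[0,0,0],0],[[-0.09,0.18,0],[0,0,0],0],[[-0.09,0.18,0],[0,0,0],0],[[-0.09,0.18,0],[0,0,0],0]])

```text
time_s: 4.75
eef_pos: [456.0, -238.7, 187.9]
ee_rot: [-0.001, 0.99, 0.143, -0.001]
force: [1.2, -0.3, -1.2]
grip_width: 0.135
grip_force: 38.1
```

servo_tool(deltas=[[[-0.09,0.18,0],[0,0,0],0],[[-0.09,0.18,0],[0,0,0],0],[[-0.09,0.18,0],[0,0,0],0],[[-0.09,0.18,0],[0,0,0],0],[[-0.05,0.1,0],[0,0,0],0],[[0,0,0.1],[0,0,0],0],[[0,0,0.2],[0,0,0],0],[[0,0,0.2],[0,0,0],0]])

```text
time_s: 5.55
eef_pos: [424.3, -417.6, 86.8]
ee_rot: [-0.001, 0.99, 0.143, -0.0]
force: [0.0, 0.0, -1.2]
grip_width: 0.134
grip_force: 38.1
```

servo_tool(deltas=[[[0,0,0.15],[0,0,0],0],[[0,0,0.1],[0,0,0],0],[[0,0,0.05],[0,0,0],0],[[0,0,0],[0,0,0],0],[[0,0,0],[0,0,0],0]])

```text
time_s: 6.05
eef_pos: [425.0, -418.2, 29.8]
ee_rot: [0.0, 0.99, 0.143, 0.0]
force: [0.5, 0.4, 0.3]
grip_width: 0.131
grip_force: 38.1
```

Run:
```python
from h import *
a=optics.capture("wrist");b=optics.capture("top");c=optics.capture("side")
cv2.imwrite("pics/p.png",np.vstack([np.hstack([cv2.resize(a,(400,250)),cv2.resize(b[160:285,350:550],(400,250))]),cv2.resize(c[200:400,200:520],(400,250)).repeat(2,1)]))
s=telemetry.sense();print(s["eef_pos"],s["force"],s["grip_width"],s["time_s"])
```

```text
[ 425.09389611 -418.36686813   30.35236696] [-0.10952231  0.9198194  -0.69386696] 0.13642869013658104 6.2
```

View pics/p.png

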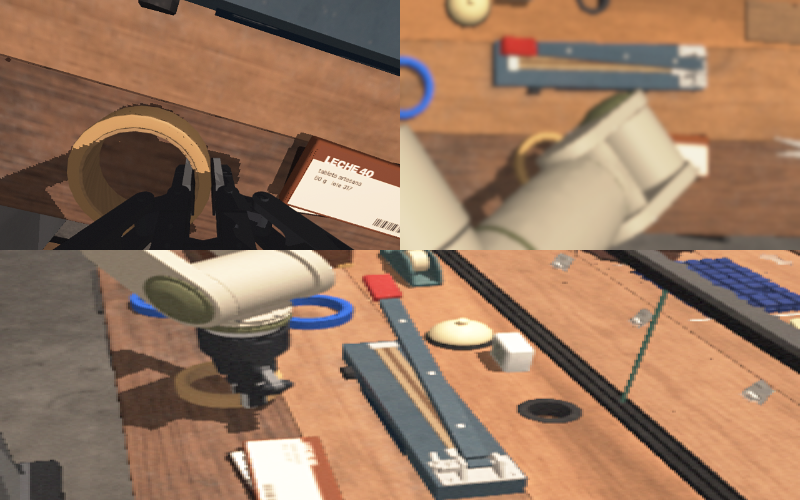

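The ring hangs level over the clear stretch. The chocolate bars are to the right of the fingers, with a gap between them. I'll lower it slowly.

servo_tool(deltas=[[[0,0,0.05],[0,0,0],0],[[0,0,0.03],[0,0,0],0],[[0,0,0.02],[0,0,0],0],[[0,0,0.015],[0,0,0],0],[[0,0,0],[0,0,0],0]])

```text
time_s: 6.7
eef_pos: [424.6, -417.7, 5.8]
ee_rot: [-0.0, 0.99, 0.143, -0.0]
force: [1.0, 0.1, -0.1]
grip_width: 0.136
grip_force: 38.1
```

servo_tool(deltas=[[[0,0,0.008],[0,0,0],0],[[0,0,0.006],[0,0,0],0],[[0,0,0],[0,0,0],0]])

```text
time_s: 7.0
eef_pos: [424.9, -418.2, 4.5]
ee_rot: [0.0, 0.99, 0.143, 0.0]
force: [-1.4, 2.5, 7.2]
grip_width: 0.135
grip_force: 38.7
```

servo_tool(deltas=[[[0,0,0],[0,0,0],0.4],[[0,0,0],[0,0,0],0.4],[[0,0,0],[0,0,0],0.4],[[0,0,-0.05],[0,0,0],0.4],[[0,0,-0.1],[0,0,0],0.4],[[0,0,-0.2],[0,0,0],0.4],[[0,0,-0.25],[0,0,0],0.4],[[0,0,-0.25],[0,0,0],0.4]])

```text
time_s: 7.8
eef_pos: [424.5, -417.6, 176.0]
ee_rot: [0.0, 0.99, 0.143, 0.0]
force: [0.6, 0.2, 0.4]
grip_width: 0.398
grip_force: 0.0
```

servo_tool(deltas=[[[0,0,-0.25],[0,0,0],0.7],[[0,0,0],[0,0,0],0.7]])

```text
time_s: 8.0
eef_pos: [426.1, -419.7, 231.7]
ee_rot: [0.006, 0.99, 0.143, 0.003]
force: [1.0, -0.0, -0.1]
grip_width: 0.693
grip_force: 0.0
```

Run:
```python
from h import *
s=telemetry.sense();a=optics.capture("wrist")
k=1.25;b=cv2.resize(a,None,fx=k,fy=k)
for z,c in((25,(0,0,255)),(0,(0,255,0))):
  P=np.array([proj("wrist",[413+49*np.cos(q),-376+49*np.sin(q),z],s) for q in np.linspace(0,6.28,60)])
  cv2.polylines(b,[(P*k).astype(int)],True,c,1)
cv2.imwrite("pics/r.png",b)
print(s["eef_pos"],s["force"],s["grip_width"],s["time_s"],s["joints"])
```

```text
[ 426.09091725 -419.68421801  231.68408052] [ 1.0439848  -0.04831476 -0.14308996] 0.692755885072875 8.0 [-9.73540712e-01  4.68277473e-01  1.27330506e+00  2.75334869e-05
  1.38643233e+00  3.10285114e-01]
```

View pics/r.png

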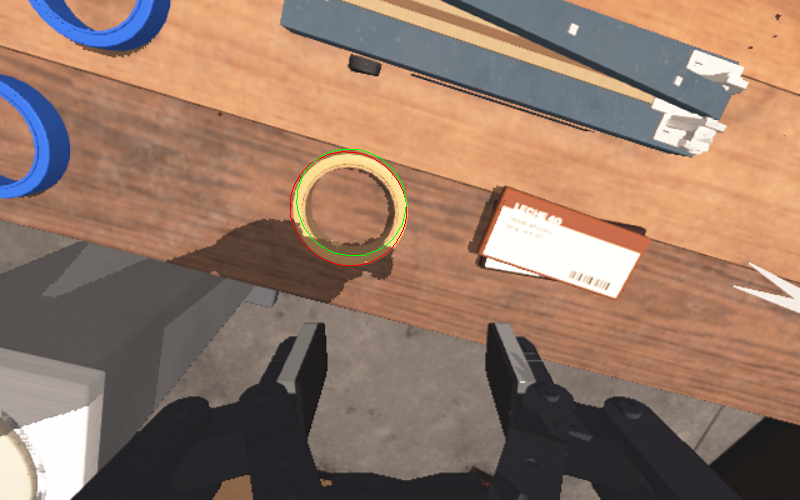

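The ring lies flat at about (413,-376), clear of the sealer, its dial and the bars. Next is the knob.

servo_tool(deltas=[[[0.054,-0.117,0],[0,0,0],0.7],[[0.083,-0.195,0],[0,0,0],0.7],[[0.083,-0.195,0],[0,0,0],0.7],[[0.083,-0.195,0],[0,0,0],0.7],[[0.083,-0.195,0],[0,0,0],0.7],[[0.083,-0.195,0],[0,0,0],0.7],[[0.083,-0.195,0],[0,0,0],0.7],[[0.083,-0.195,0],[0,0,0],0.7]])

```text
time_s: 8.85
eef_pos: [462.1, -95.8, 222.7]
ee_rot: [-0.0, 0.99, 0.143, -0.001]
force: [-0.0, -0.1, 0.4]
grip_width: 0.699
grip_force: 0.0
```

servo_tool(deltas=[[[0.083,-0.195,0],[0,0,0],0.7],[[0.083,-0.195,0],[0,0,0],0.7],[[0.083,-0.195,0],[0,0,0],0.7],[[0.083,-0.195,0],[0,0,0],0.7],[[0.083,-0.195,0],[0,0,0],0.7],[[0,0,0],[0,0,0.06],0.7],[[0,0,0],[0,0,0.057],0.7],[[0,0,0],[0,0,0],0.7]])

```text
time_s: 9.65
eef_pos: [486.6, 113.1, 222.6]
ee_rot: [-0.0, 0.999, 0.051, -0.001]
force: [-0.3, 1.2, 1.1]
grip_width: 0.699
grip_force: 0.0
```

Run:
```python
from h import *
s=telemetry.sense();a=optics.capture("wrist")
h=cv2.cvtColor(a,cv2.COLOR_BGR2HSV)
cv2.imwrite("pics/k.png",a)
print(s["eef_pos"],s["ee_rot"],s["time_s"])
p=proj("wrist",[488,112.5,112],s);print(p)
x0,y0=(p-50).astype(int);x0=max(x0,0);y0=max(y0,0)
cv2.imwrite("pics/kc.png",cv2.resize(a[y0:y0+100,x0:x0+100],None,fx=5,fy=5));print(x0,y0)
X=quat(s["ee_rot"]).as_matrix();print(X.round(3)); print((X.T@(np.array([488,112.5,93])-s["eef_pos"])/200).round(3))
```

```text
[486.6218092  113.11444243 222.61650461] [-4.16304113e-05  9.98677038e-01  5.14129829e-02 -9.36992471e-04] 9.65
[325.25498584 194.58196183]
275 144
[[ 0.995  0.103 -0.002]
 [ 0.103 -0.995 -0.   ]
 [-0.002 -0.    -1.   ]]
[0.008 0.004 0.648]
```

View pics/k.png

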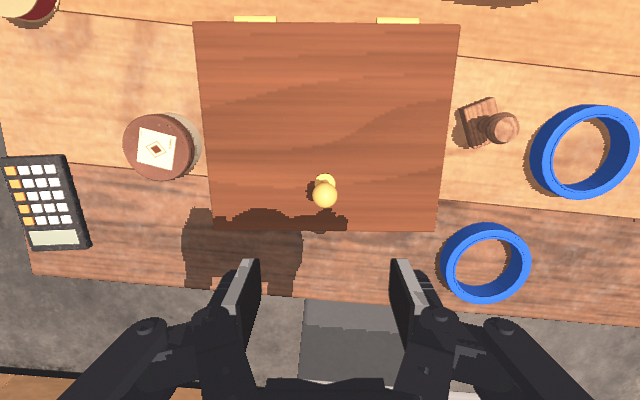

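servo_tool(deltas=[[[0.01,0.003,0.1],[0,0,0],0.7],[[0,0,0.2],[0,0,0],0.7],[[0,0,0.18],[0,0,0],0.7],[[0,0,0.11],[0,0,0],0.7],[[0,0,0.058],[0,0,0],0.7],[[0,0,0],[0,0,0],0.7]])

```text
time_s: 10.3
eef_pos: [488.6, 112.2, 92.9]
ee_rot: [-0.0, 0.999, 0.052, -0.001]
force: [0.8, 0.5, 0.4]
grip_width: 0.701
grip_force: 0.0
```

servo_tool(deltas=[[[0,0,0],[0,0,0],0.1],[[0,0,0],[0,0,0],0.1],[[0,0,0],[0,0,0],0.1],[[0,0,0],[0,0,0],0.1],[[0,0,0],[0,0,0],0.1],[[0,0,0],[0,0,0],0.1]], squeeze=40)

```text
time_s: 10.9
eef_pos: [489.7, 113.5, 95.1]
ee_rot: [-0.001, 0.999, 0.051, 0.001]
force: [-1.2, 7.6, 4.8]
grip_width: 0.205
grip_force: 38.8
```

servo_tool(deltas=[[[0.018,0,-0.048],[0,0,0],0.1],[[0.022,0,-0.047],[0,0,0],0.1],[[0,0,0],[0,0,0],0.1],[[0,0,0],[0,0,0],0.1]])

```text
time_s: 11.3
eef_pos: [497.1, 114.3, 113.4]
ee_rot: [-0.001, 0.999, 0.052, 0.0]
force: [-0.3, 7.5, -3.7]
grip_width: 0.202
grip_force: 39.2
```

Run:
```python
from h import *
s=telemetry.sense();print(s["eef_pos"],s["force"],s["wrist_torque"],s["grip_width"])
a=optics.capture("wrist");b=optics.capture("side")
cv2.imwrite("pics/g.png",np.hstack([cv2.resize(a,(400,250)),cv2.resize(b[120:245,220:420],(400,250))]))
```

```text
[497.1135616  114.26446929 113.36536742] [-0.34684753  7.46022215 -3.74598809] [ 9.46646957e-01  4.32192578e-02 -1.94578045e-04] 0.20217126161473403
```

servo_tool(deltas=[[[0.026,-0.003,-0.044],[0,0,0],0.1],[[0.029,-0.003,-0.044],[0,0,0],0.1],[[0.033,0,-0.04],[0,0,0],0.1],[[0.035,0,-0.038],[0,0,0],0.1],[[0,0,0],[0,0,0],0.1]])

```text
time_s: 11.9
eef_pos: [522.7, 116.8, 147.4]
ee_rot: [0.0, 0.999, 0.051, 0.001]
force: [-2.5, -3.3, -1.3]
grip_width: 0.204
grip_force: 39.4
```

servo_tool(deltas=[[[0.039,0,-0.034],[0,0,0],0.1],[[0.04,0,-0.033],[0,0,0],0.1],[[0.044,0,-0.028],[0,0,0],0.1],[[0.045,0,-0.025],[0,0,0],0.1],[[0,0,0],[0,0,0],0.1],[[0,0,0],[0,0,0],0.1]])

```text
time_s: 12.5
eef_pos: [554.6, 119.8, 169.6]
ee_rot: [0.001, 0.999, 0.051, -0.0]
force: [-0.2, -6.0, -2.7]
grip_width: 0.202
grip_force: 39.9
```

Run:
```python
from h import *
s=telemetry.sense();print(s["eef_pos"],s["force"],s["grip_width"],s["time_s"])
# knob angle from the grasp point, hinge from earlier fit
yaw=.1;u=np.array([np.cos(yaw),np.sin(yaw)])
X=quat(s["ee_rot"]).as_matrix();g=s["eef_pos"]-19*X[:,2]
h=np.array([488,112.5])+125*u
d=(h-g[:2])@u;z=g[2]-70;print("R",np.hypot(d,z),"theta",np.degrees(np.arctan2(z,d))-18.57)
a=optics.capture("wrist");b=optics.capture("side");c=optics.capture("top")
for n,i in(("wrist",a),("side",b),("top",c)):cv2.imwrite(f"pics/e_{n}.png",i)
L=b[110:260,220:460]
# lid model overlay on side at 45 deg
k=3;o=cv2.resize(L,None,fx=2.5,fy=2.5,interpolation=cv2.INTER_CUBIC)
v=np.array([-u[1],u[0]])
def pt(t,r,w,n):
    t=np.radians(t);q=h-u*(r*np.cos(t)-n*np.sin(t))+v*w;return [*q,70+r*np.sin(t)+n*np.cos(t)]
for t,col in((40,(255,0,0)),(45,(0,255,0)),(50,(0,0,255))):
    P=np.array([proj("side",pt(t,r,w,8)) for r,w in((0,-103),(172,-103),(172,103),(0,103))])
    cv2.polylines(o,[((P-[220,110])*2.5).astype(int)],True,col,1)
cv2.imwrite("pics/fin.png",np.vstack([o,np.hstack([cv2.resize(a,(300,188)),cv2.resize(c[140:260,150:342],(300,188))])]))
```

```text
[554.59403795 119.80769043 169.60611606] [-0.20981543 -5.96343886 -2.67725319] 0.20194089997247702 12.5
R 132.02352592729173 theta 45.374749864525135
```

View pics/fin.png

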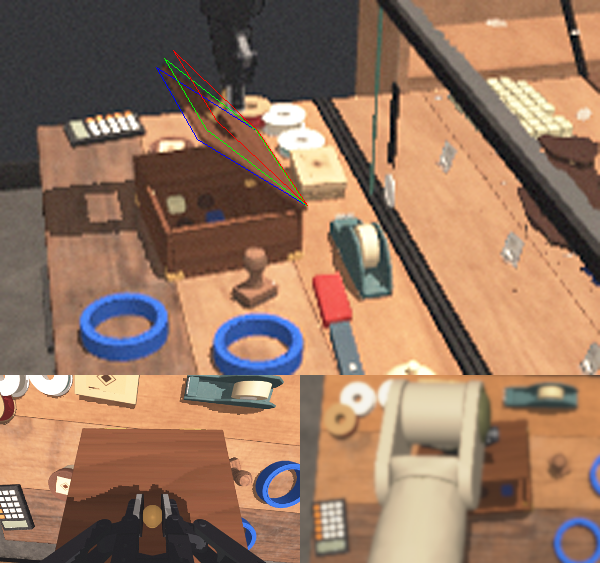

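The lid is open at about 45°: the side view fits the 45° overlay and the computed knob radius of 132 mm matches. The knob is firmly held, and the neighbouring objects haven't moved.

```bash
python3 -c "
from rig import ctrl
print(ctrl.finish_job())"
```

```text
the job is handed in; nothing more can be done
None
```

The job is handed in at about 12.7 s: the tape roll lies flat in front of the sealer's left half, the gripper is holding the lid open at about 45° (measured 45.4°), and the tin, stamp and gift box were not touched.

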